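# Pack up the polling desk's kit chest

### The arm

A 7-joint arm with a two-finger parallel gripper is mounted at the origin on the work surface. World frame = base frame: x ahead of the robot, y to its left, z up, the work surface at z = 0. Lengths are in m, angles in rad, forces in N, time in s.
With the tool pointing down it reaches from about 0.425 to 0.925 m from the base axis. Payload 6.8 kg.
Tool frame: the origin (TCP) lies on the front face of the gripper's body, between the roots of the fingers; the fingertips stand 73 mm ahead of it and the grasp point (between the pads) lies 54 mm ahead of it (env.nose_length is the distance from the TCP to the fingertips, in m); z points along the fingers, y is the direction in which the jaws open and shut (so a half turn about z gives the same grasp; the last joint's range is limited). The gripper opens to 85 mm and grips with 20 to 120 N. Pads are 22 mm wide; open, the fingers measure 114 mm over their backs; the gripper's body (76 mm by 85 mm) begins 54 mm behind the grasp point. The pads swing forward as they close: fully open they stand 13 mm farther back than shut.
Start: joints at [1.03, 0.477, 0.022, 1.555, -0.011, 1.109, -0.083], TCP at [0.283, -0.613, 0.304] pointing down, gripper open.
Joint ranges: [-2.96, 2.96], [-0.34, 2.1], [-1.41, 1.46], [0.24, 2.44], [-1.37, 4.51], [0.17, 1.92], [-2.96, 2.96]. Speed limits (rad/s): [2.39, 2.39, 3.14, 3.14, 3.14, 3.14, 3.14].

### API

Orientations are given as a unit quaternion [w, x, y, z].
In Python, from cell import env, kin, camera, calibration, job gives the robot as it stands. The module is installed in compiled form; this text tells all that it offers. Calls block until the motion is done:
- env.reach(position, orientation): joint-space move of the TCP to a pose.
- env.movel(position, velocity=0.15, rot=None, stop_force=None): straight line of the TCP; rot=None keeps the orientation; velocity is the mean speed in m/s. With stop_force (N) it stops when the force on the tool has changed by that much, and returns True; else False.
- env.goto_joints(angles): joint-space move.
- env.grip(opening, f_grip=None): finger opening in m; f_grip is the grip in N (None keeps the last); returns when the fingers have stopped.
- env.dwell(seconds).
- kin.inverse_kinematics(position, orientation): joint angles nearest the present ones, or None.
- env.get_state(): the state.
- camera(name): name is "scene" or "side" or "wrist"; returns (picture, depth): 480x640x3 uint8, blue, green, red; 480x640 float32, m along the optical axis (not along the pixel's ray), 0 where there is no reading.
- calibration(name): a dict with "fx", "fy", "cx", "cy" (pixels), "k1" (the pictures are not rectified: a ray, as slopes to the right and down, at radius r is drawn at 1 + k1 r^2 times it, then the intrinsics apply), "rvec" (rotation vector, rad) and "tvec" (3), from world to camera coordinates, as OpenCV has them. Camera axes: x right, y down, z forward; pixel columns grow to the right and rows downward; lengths in m; the calibration is good to about 2 mm. A picture is of the moment at which its call begins: read the wrist's pose just before it. calibration takes no time and is no camera call; for the wrist camera it gives the pose at the moment of the call.
A pose or a line that the arm cannot do raises env.PlanningError and nothing moves.
- job.job_done(): hands the job in, once; it reports no verdict.
The state is a dict: "time": time; "qpos": joint angles; "joint_velocities": joint speeds; "joint_torque": joint torques, N m; "tcp_pos": TCP position; "orientation": TCP orientation; "force": force on the tool from outside, world axes, zero at the start; "torque": the same for the moment, N m; "opening": finger opening in m.
Only numpy, scipy, OpenCV 4.12 (cv2) and the standard library are available. Lean on these libraries where they do the work, as an engineer would, in place of code of your own. Each camera call takes 0.05 s, during which the arm holds its last target. There are 200 camera calls.

### The job

Pack the polling kit away: pull the chest's drawer open, put every red hand stamp lying on the table into the red-lined half of the drawer and every blue power pack into the blue-lined half. Once all of them are in, slide the drawer gently and fully shut, without slamming it, then swing the hasp on the chest's top forward and down until it lies flat over the drawer's staple. Leave the other things on the desk where they are.

Things in the scene. Friction and masses are not known exactly. Their poses are not given: they have to be found in the camera images.
- chest: green steel chest fixed to the table, 331 wide (y), 210 deep (x), 100 mm high, holding one full-width drawer. Origin on the table under the middle of its front edge; x points into the chest, away from the side where the drawer comes out, y to the left seen from the robot; the drawer slides out along -x.
- drawer (a joint): how far the drawer is out, m: 0 shut, 0.15 fully out (stop). Starts a little open; friction 1.5 N, stays where left, no catch. Its front is 12 mm thick, standing before the chest's front edge, its top 93 mm above the table. Its box is 65 mm deep outside (walls and floor 5 mm; rim 78 mm, inner floor 18 mm above the table) and split by a 5 mm wall, as high as the others, into two equal bays side by side.
- handle (a point): middle of the drawer's handle: a steel bar of 10 mm diameter, 100 mm long, parallel to the front (chest y), 70 mm above the table; bar axis 35 mm before the front's face, free space between. Moves with the drawer.
- bay_blue (a point): centre of the inner floor of the blue-lined bay (left half, chest +y) for the packs: inside 150 (x) by 145 (y) mm, 60 mm deep. Moves with the drawer, axes as the chest; the whole bay is uncovered when the drawer is fully out. Things taller than 70 mm, or standing out of the bay, would catch on the chest's top (underside 90 mm above the table).
- bay_red (a point): the same for the red-lined bay (right half, chest -y), for the stamps.
- hasp (a joint): hasp angle, rad: 0 flat and closed, forward over the drawer's staple; pi/2 upright; starts open, leaning back (1.7 to 2.0). Stiff hinge (0.05 N m): it stays where it is left; range 0 to 2.2. Hasp: steel plate 75 long, 36 wide, 4 mm thick, with a slot 36 to 54 mm from the hinge through which the staple (brass loop, 21 wide along chest y, 5 mm thick) comes, standing about 10 mm above the closed plate, 46 mm from the hinge when the drawer is shut.
- hasp_hinge (a point): middle of the hasp's hinge, on the chest's top 100 mm above the table, 40 mm behind the chest's front edge and 80 mm to the right (chest -y) of its middle; hinge line along chest y. Axes as the chest.
- hasp_tip (a point): free end of the hasp, 75 mm from the hinge line.
- stamp1: red-gripped hand stamp: wooden base 70 x 40 x 18 mm with an upright red grip along its middle, 50 long, 16 wide and 34 high, 52 mm high in all. Origin at the centre of this height (26 mm above the underside), z up out of the grip, x along the length of base and grip, y across the 16 mm. About 0.14 kg. May be absent (None).
- stamp2: red-gripped hand stamp: wooden base 70 x 40 x 18 mm with an upright red grip along its middle, 50 long, 16 wide and 34 high, 52 mm high in all. Origin at the centre of this height (26 mm above the underside), z up out of the grip, x along the length of base and grip, y across the 16 mm. About 0.14 kg. May be absent (None).
- stamp3: red-gripped hand stamp: wooden base 70 x 40 x 18 mm with an upright red grip along its middle, 50 long, 16 wide and 34 high, 52 mm high in all. Origin at the centre of this height (26 mm above the underside), z up out of the grip, x along the length of base and grip, y across the 16 mm. About 0.14 kg. May be absent (None).
- pack1: blue power pack: block 80 x 38 x 26 mm with a blue lifting rib along the middle of its top, 50 long, 14 wide and 20 high, 46 mm high in all. Origin 23 mm above its underside, x along the 80 mm, y across the 14 mm, z up. About 0.2 kg. May be absent (None).
- pack2: blue power pack: block 80 x 38 x 26 mm with a blue lifting rib along the middle of its top, 50 long, 14 wide and 20 high, 46 mm high in all. Origin 23 mm above its underside, x along the 80 mm, y across the 14 mm, z up. About 0.2 kg. May be absent (None).
- pack3: blue power pack: block 80 x 38 x 26 mm with a blue lifting rib along the middle of its top, 50 long, 14 wide and 20 high, 46 mm high in all. Origin 23 mm above its underside, x along the 80 mm, y across the 14 mm, z up. About 0.2 kg. May be absent (None).
- ink: bystander, to be left alone: closed amber ink jar, 44 mm diameter, 60 mm high, origin under its centre.
- flask: bystander, to be left alone: white plastic bottle, 72 mm diameter, 200 mm high, origin under its centre.
- tape: bystander, to be left alone: cardboard ring of tape lying flat, 90 mm diameter, 24 mm high, origin under its centre.
- pen: bystander, to be left alone: white and blue pen lying, 140 x 11 x 11 mm along x, origin under its centre.
- mug: bystander, to be left alone: white mug, 80 mm diameter, 90 mm high, handle at +y, origin under its centre.
- case: bystander, to be left alone: black spectacles case, 160 x 60 x 35 mm along x, origin under its centre.
Mind the look-alikes: they are no part of the job. What is shaped like the pack2 but pink or turquoise is not meant.

How it is judged:
By the outcome, as a careful person would: the job done as asked, in the order asked, and still so for the second after the job is handed in, with the robot touching nothing.
Of stamp1, stamp2, stamp3, pack1, pack2, pack3 only 4 to 6 are there at a start; the rules pass over those that are not, and their reading is None.
At some moment in a run one of stamp1, stamp2, stamp3, pack1, pack2, pack3 may be knocked a few centimetres aside while the robot is not near it.
Once in a run the grip may slacken for a moment while it holds something.
It also fails if it takes over 210 s, if anything falls off the work surface, if the arm or the gripper's body presses on something with over 40 N, if the wrist force passes 120 N, or if a joint passes its speed limit or range.

## Working session

There is one attempt and no reset: what is moved stays moved. The work goes in short steps, each a Python script; the robot and the scene stay as the last script left them, time stands still between calls to the robot, and variables do not carry over. Pictures are saved under pics/ and viewed, about 12 in all and at most 16, crops included, and the job is handed in when it is done.

```bash
mkdir -p pics; ls
cat > h.py <<'E'
import numpy as np, cv2
from cell import env, kin, camera, calibration, job
def snap(name):
    c=calibration(name); p,d=camera(name); return p,d,c
def pts(d,c):
    """world point for each pixel using depth"""
    v,u=np.mgrid[0:480,0:640]
    K=np.array([[c['fx'],0,c['cx']],[0,c['fy'],c['cy']],[0,0,1.]])
    n=cv2.undistortPoints(np.stack([u,v],-1).reshape(-1,1,2).astype(float),K,np.array([c['k1'],0,0,0.])).reshape(480,640,2)
    P=np.dstack([n[...,0]*d,n[...,1]*d,d])
    R=cv2.Rodrigues(np.array(c['rvec'],float))[0]
    return (P-np.array(c['tvec']).reshape(3))@R
E
python3 - <<'E'
from h import *
for n in("scene","side"):
    p,d,c=snap(n); cv2.imwrite(f'pics/{n}0.png',p); np.savez(f'{n}0.npz',p=p,d=d)
    R=cv2.Rodrigues(np.array(c['rvec'],float))[0]; print(n,-R.T@np.array(c['tvec']).reshape(3),c['fx'],c['k1'],(d>0).mean())
print(env.get_state())
E
```

```text
pics
scene [ 1.08005136 -0.25191599  1.07720301] 516.6122897933751 0.016452096475541477 0.9959602864583333
side [-0.13028864 -0.77343676  1.23363914] 608.142717129197 -0.12182035233533298 0.9935319010416667
{'time': 0.1, 'qpos': array([ 1.02988391,  0.47772902,  0.02237012,  1.55629437, -0.01152501,
        1.10928448, -0.08308095]), 'joint_velocities': array([ 0.00157747, -0.00030521, -0.00099174, -0.00072052, -0.00029715,
       -0.00082731,  0.00096145]), 'joint_torque': array([ 5.02048148e-03, -5.97758925e+01,  1.61406610e+00, -2.81952059e+01,
        1.28514622e-02,  5.04953787e-03,  2.23697958e-05]), 'tcp_pos': array([ 0.28294189, -0.61241324,  0.30304017]), 'orientation': array([-7.61963210e-04,  9.76674667e-01,  2.14722995e-01, -2.21265030e-04]), 'force': array([ 0.24818426, -0.03979031,  0.42400743]), 'torque': array([ 0.03134577, -0.00602933,  0.01094236]), 'opening': 0.08563968590251722}
```

View pics/scene0.png

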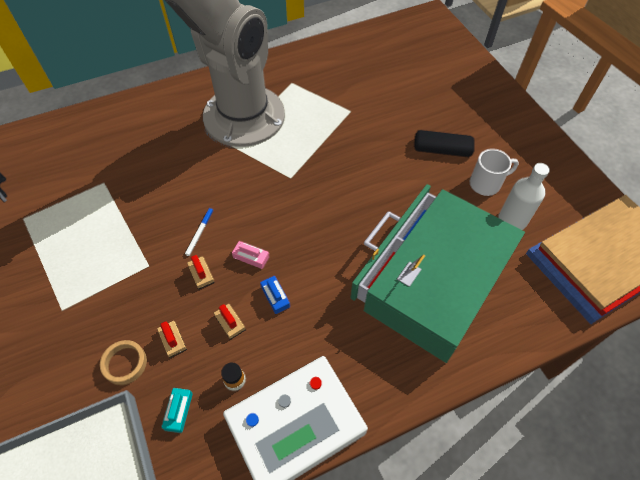

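View pics/side0.png

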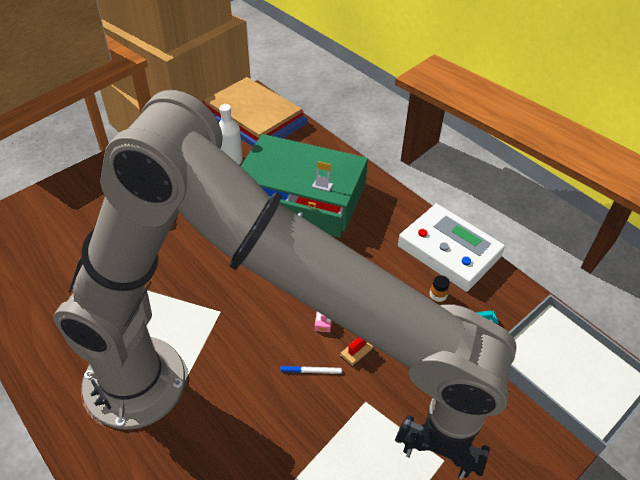

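The scene view shows red stamps at (200,270), (229,318) and (171,337), and one blue pack at (275,293). The pink (250,255) and turquoise (177,410) blocks are look-alikes and stay put. The chest is at (440,270) with its handle at (382,232) and the hasp at (410,270). Next I measure these.

```bash
cat >> h.py <<'E'
def items(p,P,red=True,lo=.03,hi=.062):
    """grips/ribs: list of (x,y,yaw,len,wid,ztop,n,u,v)"""
    hsv=cv2.cvtColor(p,cv2.COLOR_BGR2HSV); H,S,V=hsv[...,0],hsv[...,1],hsv[...,2]
    m=((H<6)|(H>174)) if red else ((H>104)&(H<126))
    m=m&(S>150)&(V>60)&(P[...,2]>lo)&(P[...,2]<hi)
    n,l,st,ce=cv2.connectedComponentsWithStats(m.astype(np.uint8)); out=[]
    for i in range(1,n):
        if st[i,4]<25: continue
        Q=P[l==i]; zt=np.percentile(Q[:,2],90)
        T=Q[Q[:,2]>zt-.006][:,:2].astype(np.float32)
        (c,s,a)=cv2.minAreaRect(T); a=np.radians(a)
        if s[0]<s[1]: a+=np.pi/2; s=s[::-1]
        out.append((c[0],c[1],(a+np.pi/2)%np.pi-np.pi/2,s[0],s[1],zt,st[i,4],ce[i][0],ce[i][1]))
    return out
E
python3 - <<'E'
from h import *
np.set_printoptions(precision=4,suppress=True)
z=np.load('scene0.npz'); p,d=z['p'],z['d']; P=pts(d,calibration('scene'))
for r in(1,0):
    for o in items(p,P,r): print('red' if r else 'blue',np.array(o))
hsv=cv2.cvtColor(p,cv2.COLOR_BGR2HSV); g=(hsv[...,0]>60)&(hsv[...,0]<90)&(hsv[...,1]>100)&(P[...,0]>.2)
t=g&(abs(P[...,2]-.1)<.005); t=cv2.morphologyEx(t.astype(np.uint8),cv2.MORPH_OPEN,np.ones((5,5)))
n,l,st,ce=cv2.connectedComponentsWithStats(t)
for i in range(1,n):
    if st[i,4]>300:
        Q=P[l==i]; r=cv2.minAreaRect(Q[:,:2].astype(np.float32)); print('top',st[i],Q[:,2].mean(),r,'\n',cv2.boxPoints(r))
# table height
print('table z',np.median(P[300:330,60:100,2]))
hd=(P[...,2]>.06)&(P[...,2]<.085); 
for v,u in[(215,385),(232,372),(245,368),(225,398)]: print((u,v),P[v,u],p[v,u])
E
```

```text
red [  0.7793   0.4869   0.1131   0.0897   0.0053   0.0355  63.     557.8254
 266.0635]
red [  0.4457  -0.2682   0.0352   0.0509   0.0149   0.0532 146.     197.5822
 265.6301]
red [  0.8489   0.4936   0.1126   0.043    0.0053   0.0344  33.     579.6061
 289.3333]
red [  0.9085   0.5559  -1.4653   0.1103   0.0091   0.0455 234.     619.2564
 300.6068]
red [  0.5878  -0.2477   0.211    0.0492   0.0153   0.0537 178.     226.9663
 315.4157]
red [  0.5762  -0.3737   0.0743   0.0506   0.0155   0.0533 200.     167.815
 333.025 ]
red [  0.8048  -0.1347  -0.4141   0.0233   0.0199   0.0601 109.     315.2752
 382.633 ]
blue [  0.5721  -0.1325   0.0617   0.0509   0.0134   0.0481 143.     273.5175
 289.5944]
blue [  0.8195  -0.2739   1.1901   0.0212   0.0207   0.0601 117.     251.8034
 419.4188]
top [  369   191   154   154 12124] 0.1000410036139079 ((0.6927469372749329, 0.23182359337806702), (0.20855219662189484, 0.33219119906425476), 30.288455963134766) 
 [[0.5189 0.3227]
 [0.6865 0.0358]
 [0.8666 0.141 ]
 [0.699  0.4278]]
table z -0.0003024068498641634
(385, 215) [0.5164 0.1747 0.075 ] [175 169 173]
(372, 232) [0.5467 0.1245 0.0762] [185 179 181]
(368, 245) [0.5729 0.1009 0.0739] [133 126 127]
(398, 225) [0.5635 0.1806 0.0938] [101 138  69]
```

Run:
```python
import cv2
p=cv2.imread('pics/scene0.png'); a=cv2.resize(p[170:320,340:490],(600,600),interpolation=cv2.INTER_NEAREST)
cv2.imwrite('pics/c1.png',a)
```

```text
(no output)
```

View pics/c1.png

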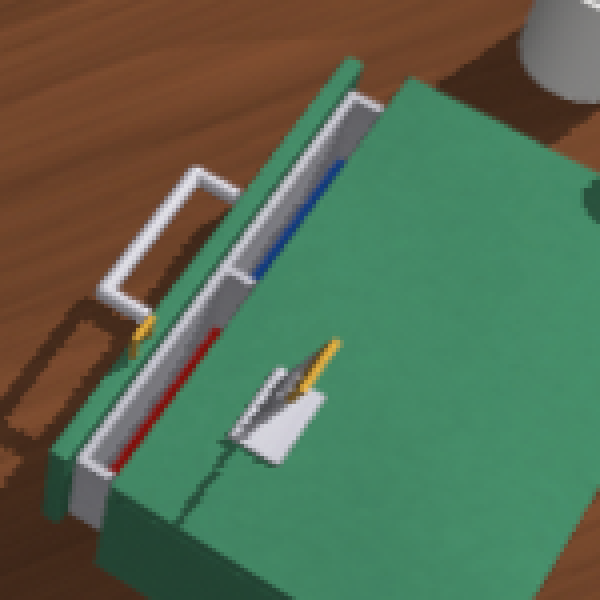

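The crop shows the handle as a bar left of the drawer front, the staple at crop (145,330), the hasp leaning back, and the red-lined bay at the lower left. The chest pose fits its stated size. Next: find the drawer opening, then pull it.

```bash
cat >> h.py <<'E'
CY=np.radians(30.29); C0=np.array([.6027,.17925])
def w(x,y,z): return np.array([C0[0]+x*np.cos(CY)-y*np.sin(CY),C0[1]+x*np.sin(CY)+y*np.cos(CY),z])
def toc(P):
    q=P.copy(); a=P[...,:2]-C0; q[...,0]=a[...,0]*np.cos(CY)+a[...,1]*np.sin(CY); q[...,1]=-a[...,0]*np.sin(CY)+a[...,1]*np.cos(CY); return q
def q(yaw): return np.array([0,np.cos(yaw/2),np.sin(yaw/2),0])
def reach(pos,yaw):
    """tool down, x axis at yaw or its half turn, whichever needs least joint motion"""
    cur=env.get_state()['qpos']; best=None
    for k in(-1,0,1):
        y=yaw+k*np.pi; s=kin.inverse_kinematics(np.array(pos),q(y))
        if s is not None:
            c=np.abs(np.array(s)-cur).max()
            if best is None or c<best[0]: best=(c,y)
    env.reach(np.array(pos),q(best[1])); return best
def st():
    s=env.get_state(); print('t %.1f'%s['time'],'tcp',np.round(s['tcp_pos'],4),'F',np.round(s['force'],1),'open %.4f'%s['opening']); return s
E
python3 - <<'E'
from h import *
np.set_printoptions(precision=4,suppress=True)
z=np.load('scene0.npz'); p,d=z['p'],z['d']; P=pts(d,calibration('scene')); Q=toc(P)
m=(abs(Q[...,2]-.093)<.003)&(Q[...,0]<-.01)&(Q[...,0]>-.2)&(abs(Q[...,1])<.15)
print('front top x',np.percentile(Q[m][:,0],[2,10,50,90,98]),m.sum())
m=(Q[...,2]>.066)&(Q[...,2]<.08)&(Q[...,0]<-.055)&(Q[...,0]>-.2)&(abs(Q[...,1])<.08)
print('bar',np.percentile(Q[m],[5,50,95],axis=0),m.sum())
m=(Q[...,2]>.105)&(abs(Q[...,0]-.05)<.05)&(abs(Q[...,1]+.08)<.04)
print('hasp',np.percentile(Q[m],[2,50,98],axis=0),m.sum(), Q[m][np.argsort(-Q[m][:,2])[:5]])
E
```

```text
front top x [-0.0396 -0.0383 -0.0333 -0.0286 -0.0277] 513
bar [[-0.0784 -0.0529  0.0697]
 [-0.0725 -0.003   0.0738]
 [-0.0577  0.0492  0.0771]] 226
hasp [[ 0.0366 -0.1007  0.1051]
 [ 0.0524 -0.0835  0.1307]
 [ 0.0656 -0.0608  0.173 ]] 204 [[ 0.064  -0.0648  0.1753]
 [ 0.0626 -0.0824  0.1746]
 [ 0.0627 -0.0904  0.1741]
 [ 0.0654 -0.0627  0.1737]
 [ 0.063  -0.0867  0.1731]]
```

Run:
```python
from h import *
env.grip(.026,40)
print(reach(w(-.075,0,.24),CY+np.pi/2))
p,d,c=snap('wrist'); cv2.imwrite('pics/w1.png',p)
print(env.movel(w(-.075,0,.126),.12,stop_force=12)); st()
env.grip(0,60); s=st()
```

```text
(np.float64(0.8015383591968452), np.float64(2.099456557223979))
False
t 4.7 tcp [0.5384 0.1417 0.1267] F [ 0.2  0.7 -0.4] open 0.0256
t 5.0 tcp [0.5384 0.1416 0.1269] F [-1.  -0.6  5.8] open 0.0080
```

View pics/w1.png

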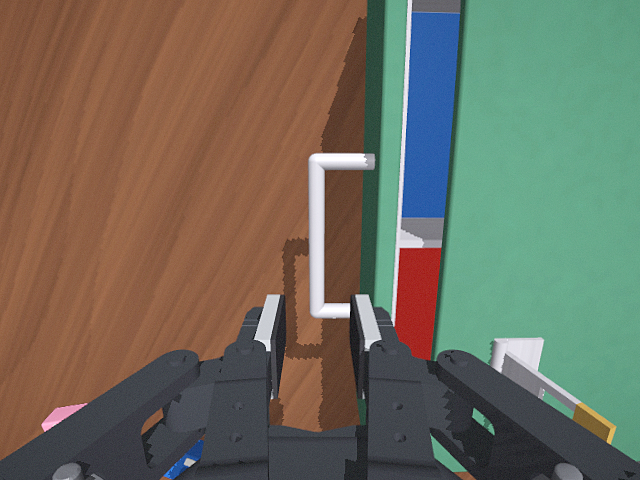

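The wrist view shows the fingers straddling the bar (about column 318) and the drawer partly open. It grips, so I pull.

Run:
```python
from h import *
s=st(); x0=toc(s['tcp_pos'])[0]
print(x0, env.movel(w(-.190,0,.126),.06,stop_force=25)); st()
print(env.movel(w(-.199,0,.126),.03,stop_force=15)); s=st(); print(toc(s['tcp_pos']))
env.grip(.03); env.movel(s['tcp_pos']+[0,0,.17],.3); st()
p,d,c=snap('scene'); cv2.imwrite('pics/s2.png',p[150:360,100:500]); P=pts(d,c); Q=toc(P)
m=(abs(Q[...,2]-.093)<.003)&(Q[...,0]<-.05)&(Q[...,0]>-.2)&(abs(Q[...,1])<.15)
print('front top x',np.percentile(Q[m][:,0],[2,10,50,90,98]),m.sum())
np.set_printoptions(precision=4,suppress=True)
for r in(1,0):
    for o in items(p,P,r): print('red' if r else 'blue',np.array(o))
```

```text
t 5.0 tcp [0.5384 0.1416 0.1269] F [-1.  -0.6  5.8] open 0.0080
-0.07452903047913412 False
t 7.0 tcp [0.4395 0.0837 0.1268] F [0.4 0.1 8.6] open 0.0076
False
t 7.5 tcp [0.4313 0.0789 0.1268] F [-0.9 -1.9 12. ] open 0.0076
[-0.19859591 -0.00022268  0.12676436]
t 8.5 tcp [0.4309 0.0785 0.2963] F [-0.1 -0.4 -0.2] open 0.0298
front top x [-0.16214895 -0.16075642 -0.15562672 -0.15078755 -0.14971703] 473
red [  0.7917   0.4866   0.0978   0.141    0.0066   0.0357  81.     562.7037
 271.1235]
red [  0.446   -0.2682   0.0353   0.0499   0.0149   0.0534 145.     197.5517
 265.5724]
red [  0.9086   0.5543  -1.4706   0.113    0.0092   0.0449 231.     619.5022
 300.632 ]
red [  0.5895  -0.247    0.196    0.0506   0.0153   0.0535 181.     226.9392
 315.337 ]
red [  0.5764  -0.3737   0.0819   0.05     0.0153   0.0534 198.     167.803
 333.0253]
red [  0.8051  -0.1348  -0.4131   0.0225   0.0199   0.0606 111.     315.2793
 382.6396]
blue [  0.5718  -0.1325   0.0624   0.0521   0.0134   0.0474 145.     273.5241
 289.6414]
blue [  0.8197  -0.274    1.1238   0.0219   0.0209   0.0603 119.     251.8487
 419.437 ]
```

View pics/s2.png

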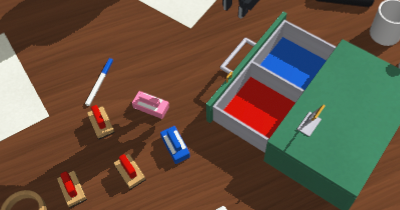

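The drawer is fully out (front face at −0.162) with both bays visible. There are three stamps and one pack. I'll start with the pack.

```bash
cat >> h.py <<'E'
TIP=.073
def find(red):
    p,d,c=snap('scene'); P=pts(d,c)
    return [o for o in items(p,P,red) if .3<o[0]<.95 and -.75<o[1]<.6 and .038<o[3]<.062 and .009<o[4]<.022 and toc(np.array([o[0],o[1],0]))[0]<-.17+9*(o[1]<-.05)]
def pick(o,top):
    """top: height of the block's shoulder above table"""
    x,y,a=o[:3]; z=top+.0025+TIP
    env.grip(.05,60)
    reach([x,y,z+.10],a); hit=env.movel(np.array([x,y,z]),.15,stop_force=12)
    env.grip(0,70); s=st(); env.movel(np.array([x,y,.25]),.25); s=st(); return hit,s['opening']
def place(x,y,along_y,top):
    yaw=CY+(np.pi/2 if along_y else 0); t=w(x,y,0)
    reach([t[0],t[1],.25],yaw); s=st()
    if s['opening']<.009: print('LOST'); return False
    z=.018+top+.0045+TIP
    hit=env.movel(np.array([t[0],t[1],z]),.12,stop_force=12); s=st()
    env.grip(.030); env.movel(np.array([t[0],t[1],.25]),.25); return hit
E
python3 - <<'E'
from h import *
f=find(0); print(f)
print(pick(f[0],.026))
print(place(-.07,.075,0,.026)); st()
p,d,c=snap('scene'); cv2.imwrite('pics/s3.png',p[150:360,100:500])
E
```

```text
[(0.5723501443862915, -0.13249024748802185, np.float64(0.0702756945820926), 0.050221312791109085, 0.013592356815934181, np.float64(0.04785991605303717), np.int32(144), np.float64(273.4166666666667), np.float64(289.43055555555554))]
t 11.4 tcp [ 0.5728 -0.1324  0.1023] F [-1.7 -0.1  6.3] open 0.0126
t 12.1 tcp [ 0.5713 -0.1329  0.2484] F [-1.  -0.3 -2.7] open 0.0121
(False, 0.012109913168923566)
t 13.4 tcp [0.5053 0.2069 0.2495] F [ 0.3 -1.  -2. ] open 0.0125
t 14.6 tcp [0.5049 0.209  0.1222] F [-0.  -0.5 -2.6] open 0.0121
False
t 15.6 tcp [0.5042 0.2082 0.2496] F [-0.3 -0.3 -0.2] open 0.0302
```

View pics/s3.png

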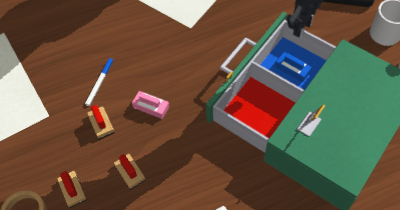

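The pack lies in the blue bay at crop (293,67). The stamps come next, each measured afresh before its pick.

Run:
```python
from h import *
slots=[(-.107,.035-.075,0),(-.107,-.035-.075,0),(-.040,-.075,1)]
for s in slots:
    f=find(1); print(len(f),[np.round(o[:6],3) for o in f])
    f.sort(key=lambda o:-o[0])
    hit,o=pick(f[0],.018); print(hit,o)
    if hit or o<.011: print('bad pick'); break
    r=place(*s,.018); print('placed',r)
    if r is not False: break
p,d,c=snap('scene'); cv2.imwrite('pics/s4.png',p)
f=find(1); print(len(f))
```

```text
3 [array([ 0.445, -0.268,  0.036,  0.048,  0.015,  0.053]), array([ 0.59 , -0.247,  0.207,  0.049,  0.015,  0.054]), array([ 0.576, -0.374,  0.092,  0.049,  0.015,  0.053])]
t 19.0 tcp [ 0.5904 -0.2475  0.0947] F [ 0.2 -1.2  6. ] open 0.0146
t 19.8 tcp [ 0.5886 -0.2475  0.2483] F [-0.   0.1 -1.8] open 0.0150
False 0.014991678731447728
t 21.1 tcp [0.5313 0.0889 0.2496] F [-0.2  0.1 -1.2] open 0.0147
t 22.3 tcp [0.5306 0.0907 0.1139] F [-0.1 -0.7 -1.8] open 0.0151
placed False
2 [array([ 0.446, -0.268,  0.027,  0.05 ,  0.015,  0.053]), array([ 0.576, -0.374,  0.064,  0.048,  0.015,  0.053])]
t 26.7 tcp [ 0.5766 -0.3742  0.0947] F [-0.8 -0.7  5.6] open 0.0149
t 27.4 tcp [ 0.575  -0.3737  0.2482] F [-0.3  0.2 -1.9] open 0.0150
False 0.014979274161862352
t 28.9 tcp [0.5664 0.0283 0.2497] F [-0.3 -0.7  0.1] open 0.0152
t 30.2 tcp [0.5662 0.0304 0.1142] F [ 0.6  0.3 -1.7] open 0.0148
placed False
1 [array([ 0.445, -0.268,  0.057,  0.049,  0.014,  0.053])]
t 34.1 tcp [ 0.4455 -0.2686  0.0944] F [-0.2  0.3  6.1] open 0.0149
t 34.9 tcp [ 0.4438 -0.2683  0.2486] F [-0.3  0.1 -3. ] open 0.0153
False 0.015325452316717149
t 36.3 tcp [0.6061 0.0929 0.2492] F [-0.3 -0.9 -1.5] open 0.0154
t 37.3 tcp [0.6033 0.0931 0.1216] F [-2.3 -2.  -2. ] open 0.0148
placed True
0
```

View pics/s4.png

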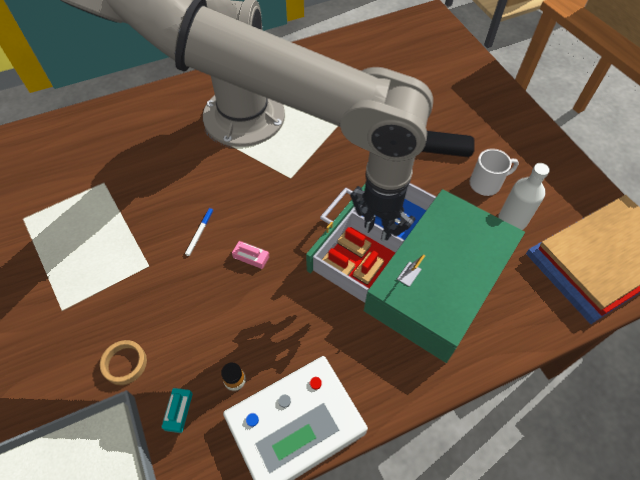

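All three stamps are in the red bay. The third touched something 7 mm early, so I check whether it lies flat and look for items hidden from the scene view.

Run:
```python
from h import *
np.set_printoptions(precision=4,suppress=True)
env.grip(.026); reach(w(-.197,0,.26),CY+np.pi/2)
p,d,c=snap('scene'); P=pts(d,c)
for r in (1,0):
    for o in items(p,P,r,.045,.1):
        q_=toc(np.array(o[:3])); print(r,q_[:2],o[2]-CY,o[3:7],o[7:])
a=cv2.resize(p[185:305,300:440],(700,600),interpolation=cv2.INTER_CUBIC); 
cv2.imwrite('pics/c5.png',a)
Q=toc(P)
for m,n in[((abs(Q[...,0]+.07)<.085)&(Q[...,1]<-.005)&(Q[...,1]>-.145),'red')]: print(n,np.percentile(Q[m][:,2],[90,99,100]))
s,_,_=snap('side'); cv2.imwrite('pics/side5.png',s)
```

```text
1 [-0.1095 -0.0425] 0.008699897469982787 (0.04708532616496086, 0.016138361766934395, np.float64(0.07123210653975748), np.int32(216)) (np.float64(353.98148148148147), np.float64(236.09259259259258))
1 [-0.1088 -0.112 ] -0.002047755162222664 (0.048546403646469116, 0.016691133379936218, np.float64(0.07102335407817593), np.int32(220)) (np.float64(337.3363636363636), np.float64(257.45454545454544))
1 [-0.0454 -0.0783] -1.5519351048962027 (0.04951087012887001, 0.014576457440853119, np.float64(0.0713414603056645), np.int32(179)) (np.float64(368.58659217877096), np.float64(261.2849162011173))
1 [ 0.0164 -0.3734] -0.9555909189894125 (0.022626753896474838, 0.01980883814394474, np.float64(0.060069462627442186), np.int32(110)) (np.float64(315.26363636363635), np.float64(382.6818181818182))
0 [-0.0715  0.0732] -0.017251175903753246 (0.04817052185535431, 0.016246089711785316, np.float64(0.06525118818181128), np.int32(170)) (np.float64(393.2294117647059), np.float64(211.04117647058823))
0 [-0.0412 -0.4999] -2.045207632923929 (0.02230832539498806, 0.021053094416856766, np.float64(0.06029773906559405), np.int32(120)) (np.float64(251.81666666666666), np.float64(419.46666666666664))
red [0.1    0.5081 0.5321]
```

View pics/c5.png

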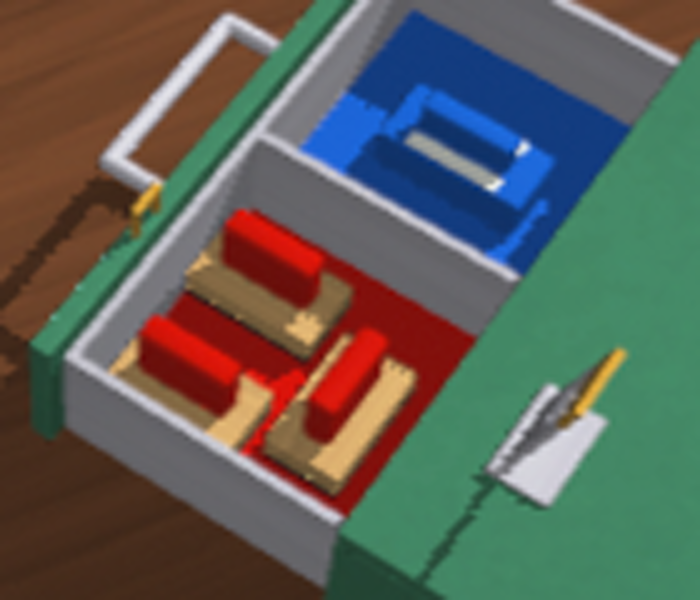

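View pics/side5.png

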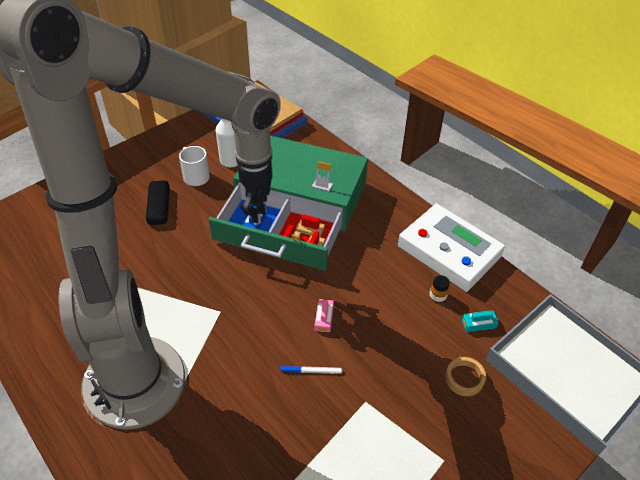

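All three stamps are flat (tops at about 71 mm against the expected 70) and the pack is flat too. The side view shows nothing else red or blue left on the desk apart from the look-alikes. Next I shut the drawer by its handle, slowly.

Run:
```python
from h import *
st(); print(env.movel(w(-.198,0,.126),.12,stop_force=12)); env.grip(0,60); st()
print(env.movel(w(-.06,0,.126),.06,stop_force=20)); s=st(); print(toc(s['tcp_pos']))
print(env.movel(w(-.044,0,.126),.012,stop_force=12)); s=st(); print(toc(s['tcp_pos']))
env.grip(.026); env.movel(env.get_state()['tcp_pos']+[0,0,.13],.2)
p,d,c=snap('scene'); P=pts(d,c); Q=toc(P)
m=(abs(Q[...,2]-.093)<.0025)&(Q[...,0]<.005)&(Q[...,0]>-.2)&(abs(Q[...,1])<.15)
print('front top x',np.percentile(Q[m][:,0],[2,10,50,90,98]),m.sum())
cv2.imwrite('pics/c6.png',cv2.resize(p[170:320,340:490],(600,600)))
```

```text
t 40.7 tcp [0.4327 0.08   0.2598] F [-0.1 -0.1  0.2] open 0.0260
False
t 42.3 tcp [0.432  0.0796 0.1266] F [-1.8 -1.   7.3] open 0.0076
False
t 44.7 tcp [0.5512 0.1494 0.1266] F [-1.4 -0.4  4.9] open 0.0077
[-0.05955031  0.00020044  0.12664014]
True
t 45.7 tcp [0.5606 0.1548 0.1266] F [-0.2  0.4  6.6] open 0.0077
[-4.86605031e-02  9.78083801e-05  1.26636734e-01]
front top x [-0.01258243 -0.0114406  -0.00727687 -0.00306009 -0.00212307] 430
```

View pics/c6.png

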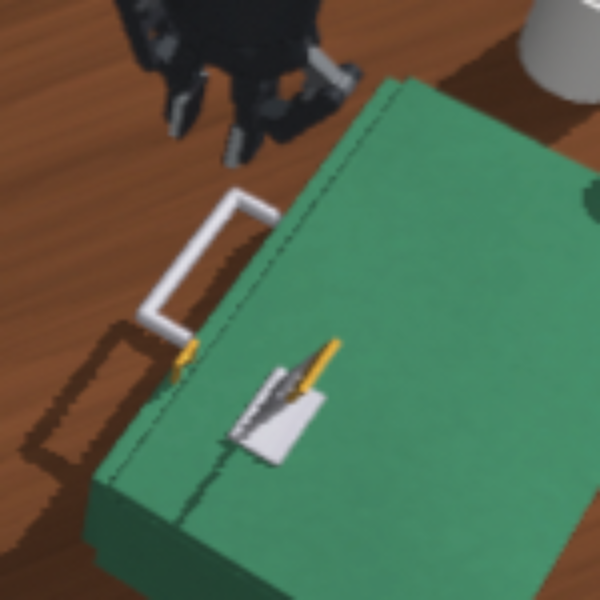

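The drawer looks shut, but the front may be 1–2 mm proud. I push once more, slowly and a bit firmer, to make sure.

Run:
```python
from h import *
print(env.movel(w(-.0485,0,.126),.12,stop_force=12)); env.grip(0,60); s=st(); print(toc(s['tcp_pos']))
print(env.movel(w(-.038,0,.126),.008,stop_force=28)); s=st(); print(toc(s['tcp_pos']))
env.grip(.026); env.movel(env.get_state()['tcp_pos']+[0,0,.16],.2)
env.grip(0,40)
yaw=CY; p=w(.105,-.08,.26); print(reach(p,yaw)); st()
p,d,c=snap('scene'); Q=toc(pts(d,c))
m=(abs(Q[...,2]-.093)<.0025)&(Q[...,0]<.005)&(Q[...,0]>-.2)&(abs(Q[...,1])<.15)
print('front top x',np.percentile(Q[m][:,0],[2,10,50,90,98]),m.sum())
```

```text
False
t 48.4 tcp [0.5608 0.1546 0.1269] F [-2.2 -0.9  5.7] open 0.0078
[-4.86032271e-02 -1.08983663e-04  1.26863173e-01]
True
t 49.2 tcp [0.5614 0.1548 0.1268] F [-1.1 -0.4  7.6] open 0.0077
[-0.04797788 -0.00032586  0.12683048]
(np.float64(1.270780945610091), np.float64(0.5286602304290824))
t 52.0 tcp [0.7335 0.1629 0.2601] F [ 0.1 -0.  -0.3] open -0.0001
front top x [-0.01267989 -0.01145818 -0.0071377  -0.00302401 -0.00214627] 413
```

The drawer moved only 0.6 mm more under 28 N, so it is at its stop. Next is the hasp: shut fingertips behind the plate, following its arc.

Run:
```python
from h import *
hx,hz,hy=.04,.1,-.08
def tgt(a,r,t): return w(hx-r*np.cos(a)+t*np.sin(a)+.011,hy,hz+r*np.sin(a)+t*np.cos(a)+TIP)
env.movel(w(.105,hy,.15+TIP),.15,stop_force=10)
for a in np.linspace(1.85,.06,13):
    f=(1.85-a)/1.85; r=.052+.028*f; t=.006
    hit=env.movel(tgt(a,r,t),.06,stop_force=20)
    F=env.get_state()['force']; print(round(a,2),hit,np.round(F,1))
    if hit: break
st()
```

```text
1.85 False [ 0.4 -1.  -0.3]
1.7 False [0.  0.3 0.3]
1.55 False [ 0.8  0.8 -1. ]
1.4 False [-0.1  0.5  0.5]
1.25 False [-0.1  0.4  0.4]
1.1 False [-0.3  0.1  0.1]
0.96 False [ 0.  -0.2  0. ]
0.81 False [-0.2  0.4  0.2]
0.66 False [ 0.3 -0.1  0.4]
0.51 False [0.5 0.3 0.5]
0.36 False [0.  0.8 0.3]
0.21 False [-0.3 -0.4 -0.4]
0.06 False [ 0.4 -0.4  0.2]
t 57.0 tcp [0.6188 0.0961 0.1832] F [ 0.4 -0.4  0.2] open -0.0003
```

Run:
```python
from h import *
t=w(.04-.080+.011,-.08,.168); print(env.movel(t,.02,stop_force=8)); s=st(); print(toc(s['tcp_pos']))
env.movel(s['tcp_pos']+[0,0,.12],.2); reach(w(-.2,.05,.3),CY); st()
p,d,c=snap('scene'); Q=toc(pts(d,c)); cv2.imwrite('pics/c7.png',cv2.resize(p[170:320,340:490],(600,600)))
m=(Q[...,2]>.098)&(Q[...,2]<.2)&(Q[...,0]>-.04)&(Q[...,0]<.1)&(abs(Q[...,1]+.08)<.016)
for x in np.arange(-.035,.06,.01):
    k=m&(abs(Q[...,0]-x)<.005); print(round(x,3),np.round(np.percentile(Q[k][:,2],[10,50,95]),4) if k.any() else None)
```

```text
True
t 57.5 tcp [0.619  0.0959 0.1771] F [-1.6  0.5  7.5] open 0.0000
[-0.02797225 -0.08022578  0.17705785]
t 59.1 tcp [0.4055 0.1219 0.3002] F [ 0.4  0.4 -0.5] open -0.0003
-0.035 [0.1016 0.1042 0.1071]
-0.025 [0.1027 0.1044 0.1068]
-0.015 [0.102  0.1035 0.1067]
-0.005 [0.1017 0.1074 0.1146]
0.005 [0.0995 0.1039 0.1072]
0.015 [0.1029 0.1043 0.1071]
0.025 [0.1023 0.1047 0.1082]
0.035 [0.1027 0.1056 0.1089]
0.045 [0.1012 0.1034 0.1077]
0.055 [0.1004 0.1029 0.1054]
```

View pics/c7.png

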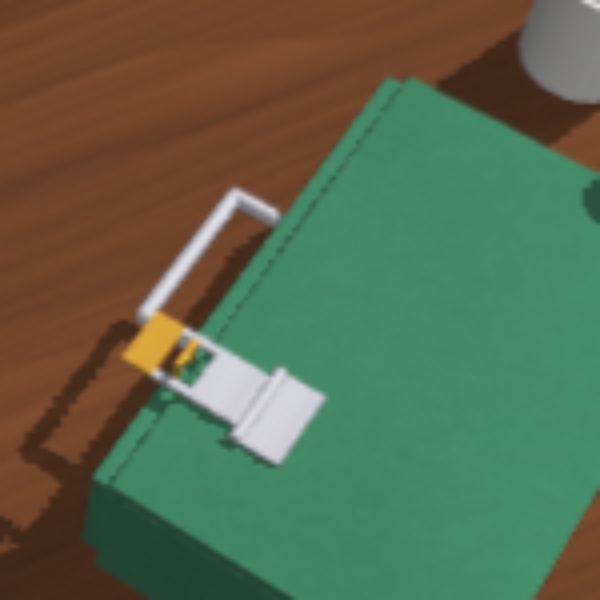

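The hasp lies flat: its top is about 104 mm all along, and the staple comes through the slot at about 115 mm. I do one last desk check and hand in.

Run:
```python
from h import *
print('left on table',len(find(1)),len(find(0)))
p,_,_=snap('scene'); p0=np.load('scene0.npz')['p']
D=cv2.morphologyEx((np.abs(p.astype(int)-p0).max(2)>60).astype(np.uint8),cv2.MORPH_OPEN,np.ones((3,3)))
n,l,s,c=cv2.connectedComponentsWithStats(D); print([(tuple(map(int,c[i])),int(s[i,4])) for i in range(1,n) if s[i,4]>25])
st(); job.job_done()
```

```text
left on table 0 0
[((339, 21), 954), ((357, 2), 96), ((385, 9), 126), ((242, 9), 141), ((252, 22), 46), ((363, 23), 27), ((231, 35), 186), ((349, 109), 1608), ((1, 177), 32), ((416, 205), 314), ((68, 230), 690), ((35, 214), 99), ((377, 228), 245), ((383, 256), 1239), ((258, 252), 120), ((202, 269), 277), ((411, 267), 123), ((274, 294), 653), ((231, 318), 298), ((171, 334), 424), ((114, 354), 328)]
t 59.3 tcp [0.4059 0.1213 0.3002] F [-1.4 -0.1 -0.7] open 0.0002
the job is handed in; nothing more can be done
```

I handed the job in at 59 s of the 210 s allowed: the kit is packed, the drawer is shut and the hasp is closed. There were four items on the table: three red stamps, now in the red bay, and one blue pack, now in the blue bay. I left the pink and turquoise look-alikes alone.

**Last checks**
- **Items:** all of them lay flat in their bays before I shut the drawer, and no red or blue items were left on the table. The third stamp met contact about 7 mm early while I was lowering it, but it settled flat, with its top at 71 mm against 70 mm expected.
- **Drawer:** I shut it slowly by the handle, about 12 mm/s at the end. A second push of 28 N moved it only 0.6 mm, so I take it to be at its stop. Its front measures −12.6 to −2 mm; −12 to 0 is fully shut.
- **Hasp:** its top is about 104 mm above the table along its whole length, and the staple comes through the slot.

**Not fully settled:** a picture comparison with the start also showed differences next to the pink pack at (258,252) and the tape at (114,354). Both were at their starting pixels in the full scene view taken after the last placing, and the arm never went near them after that. I took the differences to be changed arm shadows and did not look closer.

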